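# Lock the nut into its bench holder

### The job

Two identical round nut holders stand on the workbench, both with their lock collars open. Lock the one that has the big rusty nut in it: turn its collar clockwise, seen from above, until the orange lever stands centred over the white mark, and let go. The nut must stay seated, and the collar of the empty holder must be left as it is.

Things in the scene. Friction and masses are not known exactly. Their poses are not given: they have to be found in the camera images.
- nut_holder: Fixed holder with the nut: steel plate 100x100x12 mm, on it a green drum (88 mm diameter, top z = 24 mm), on that the collar. Origin: centre of the plate's underside, on the collar's vertical axis; z up. The white locked mark is an 18 mm wide patch on the drum's top and rim, centred in the direction +2.642 rad (counterclockwise from above) from the holder's x axis. Collar friction is 0.15 N m.
- nut_collar (a joint): Its collar: aluminium ring, 58 mm outside, 48 inside, from z = 25.5 to 49.5 mm, turning about the holder's axis. An orange lever (12 mm wide, z = 30.5 to 44.5 mm) reaches out to 57 mm from the axis, in direction 4.142 - q rad from the holder's x axis. q grows clockwise from above: 0 open, 1.5 at the mark, stop at 1.9; starts 0.05 to 1.0; stays where left. Grip across the ring or by the lever.
- rusty_nut: Rusty brown hexagon nut, 32 x 36 x 16 mm, loose, lying flat in the hexagonal nest inside the collar of nut_holder. The nest floor is 34 mm above the bench. The nut's origin is the centre of its underside; its top is at 50 mm, about level with the ring's top. The other holder is empty.
- spare_lever (a point): Middle of the orange lever of the empty holder's collar, 45 mm from that collar's axis and 37.5 mm above the bench. That holder has the same shape, size and colours but no nut in it; its collar must not be turned.
Not all that is in view belongs to the job. Leave any pink look-alike of the rusty_nut alone.

How it is judged:
By the outcome, as a careful person would: the job done as asked, in the order asked, and still so for the second after the job is handed in, with the robot touching nothing.
It also fails if it takes over 32 s, if anything falls off the work surface, if the arm or the gripper's body presses on something with over 40 N, if the wrist force passes 120 N, or if a joint passes its speed limit or range.

### The arm

A 6-joint arm with a two-finger parallel gripper is mounted at the origin on a cart in front of the work surface, level with it; the furniture and walls round the work are solid. World frame = base frame: x ahead of the robot, y to its left, z up, the work surface at z = 0. Lengths are in m, angles in rad, forces in N, time in s.
With the tool pointing down it reaches from about 0.3 to 0.875 m from the base axis. Payload 6.4 kg.
Tool frame: the origin (TCP) lies midway between the tips of the shut fingers; the grasp point (between the pads) lies 19 mm behind it (ctrl.pinch_z is the distance from the TCP to the grasp point, in m); z points along the fingers, y is the line along which they close (so a half turn about z gives the same grasp; the last joint's range is limited). The gripper opens to 85 mm and grips with 20 to 120 N. Pads are 22 mm wide; open, the fingers measure 114 mm over their backs; the gripper's body (76 mm by 85 mm) begins 54 mm behind the grasp point. The pads swing forward as they close: fully open they stand 13 mm farther back than shut.
Start: joints at [0.95, 0.181, 1.607, -0, 1.354, -0.206], TCP at [0.232, 0.526, 0.231] pointing down, gripper open.
Joint ranges: [-2.99, 2.99], [-0.89, 2.07], [0.3, 2.58], [-1.14, 4.28], [0, 2.63], [-3.12, 3.12]. Speed limits (rad/s): [2.57, 2.57, 3.01, 3.14, 3.14, 3.14].

### API

Orientations are given as a unit quaternion [w, x, y, z].
In Python, from bench import ctrl gives the robot as it stands.
- The arm moves only by the tool apply_moves, never from a script. Its argument "moves" is a list of rows, each an object with "jaw": the opening, from 0 (shut) to 1 (fully open); "offset": the shift along the tool's x, y, z in mm, a list of three; "rot": the turn, a rotation vector about the tool's x, y, z in degrees, a list of three. In form: [{"jaw": jaw, "offset": [dx, dy, dz], "rot": [ax, ay, az]}, ...]. A call has exactly 5 rows; each row shifts and turns the commanded pose from where the row before left it, along the tool's axes as they then stand; what a row does not reach is not made up. A row lasts 1/8 s, in which the tool goes at most 62.5 mm and 10.7 degrees, less where a joint would pass 70% of its speed; a pose out of reach is approached as far as the arm can. A call is refused whole if a number of a shift passes 62.5 or a number of a turn 10.7, either way. A call with a gripper value outside its range is refused whole. The fingers move at their own pace and stop on an object; the grip force is fixed at half the most. Time passes only in rows, so rows that do not move let the fingers close, or fill a call up. It gives the time, the measured TCP pose, the force, the opening and the grip force at its end, in the units of the state.
- ctrl.get_obs(): the state, without advancing time (a new reading comes with each control period).
- ctrl.camera(name): name is "scene" or "side" or "wrist"; returns (picture, depth): 400x640x3 uint8, red, green, blue; 400x640 float32, m along the optical axis (not along the pixel's ray), 0 where there is no reading.
- ctrl.camera_params(name): a dict with "K" (3x3 intrinsics, pixels), "dist" ([k1, k2, p1, p2, k3] as OpenCV has them; the pictures are not rectified), "cam_to_world" (4x4, takes a point from camera to world coordinates); the wrist camera has in their place "mount" (4x4, takes a point from camera to tool coordinates, whose origin is the TCP and whose axes are the flange's). Camera axes: x right, y down, z forward; pixel columns grow to the right and rows downward; lengths in m; the calibration is good to about 2 mm. A picture is of the moment at which its call begins: read the wrist's pose just before it. camera_params takes no time and is no camera call.
- ctrl.hand_in(): hands the job in; it is judged then, once.
Trained networks look in the newest picture that a camera, given by its name, has taken for a name from the list of things; names that differ only in an ending like _2 or _b are one class to them, and where a whole thing is asked for, a point or a joint stands for the part that bears it (a point fixed in the world has none). Each returns a list of dicts, best first, with "score" (0 to 1); they miss things now and then, are a little off and sometimes report something else, mostly with a low value. They report only what shows in the picture. A call takes as long as a camera call. They do not tell look-alikes from the thing itself.
- ctrl.outline_of(camera, target): "region" (400x640 bool, what is visible of it) and "position" ([column, row] in pixels, amid what is visible of it).
The state is a dict: "time_s": time; "q": joint angles; "dq": joint speeds; "joint_efforts": joint torques, N m; "eef_pos": TCP position; "eef_rot": TCP orientation; "wrist_force": force on the tool from outside, world axes, zero at the start; "torque": the same for the moment, N m; "opening": opening from 0.0 (shut) to 1.0 (fully open); "grasp_force": force on a finger pad.
Only numpy, scipy, OpenCV 4.12 (cv2) and the standard library are available. Lean on these libraries where they do the work, as an engineer would, in place of code of your own. Each camera call takes 0.05 s, during which the arm holds its last target. There are 200 camera calls.

## Working session

There is one attempt and no reset: what is moved stays moved. The work goes in short steps, Python scripts to look and compute and a tool call to move; the robot and the scene stay as the last step left them, time stands still between calls to the robot, and variables do not carry over. Pictures are saved under pics/ and viewed, at most 10 in all, crops included, and the job is handed in when it is done.

Besides the shell and the picture viewer there is one more tool, called after ">>>" as name(argument=value, ...), one argument or row to a line, values as JSON. apply_moves: Moves the arm, as the interface text tells. Its arguments: {"type":"object","properties":{"moves":{"type":"array"}},"required":["moves"]}

```bash
mkdir -p pics; ls; python3 - <<'E'
from bench import ctrl
import cv2,numpy as np
o=ctrl.get_obs();print({k:np.round(v,3) for k,v in o.items()})
for c in("scene","side"):
    im,d=ctrl.camera(c);cv2.imwrite(f"pics/{c}0.png",im[:,:,::-1]);p=ctrl.camera_params(c)
    print(c,np.round(p["K"],1).tolist(),p["dist"],np.round(p["cam_to_world"],3).tolist())
    for t in("nut_holder","rusty_nut","spare_lever","nut_collar"):
        for r in ctrl.outline_of(c,t):print(t,round(r["score"],2),np.round(r["position"]),r["region"].sum())
print(ctrl.camera_params("wrist"))
E
```

```text
pics
{'time_s': np.float64(0.0), 'q': array([ 0.95 ,  0.182,  1.608, -0.   ,  1.354, -0.206]), 'dq': array([-0.001, -0.   ,  0.   ,  0.   , -0.001, -0.001]), 'joint_efforts': array([ 1.0000e-03, -4.4487e+01, -3.5134e+01, -0.0000e+00,  9.0000e-03,
        0.0000e+00]), 'eef_pos': array([0.231, 0.526, 0.23 ]), 'eef_rot': array([-0.   ,  0.206,  0.979, -0.001]), 'wrist_force': array([-0.311,  0.73 , -0.127]), 'torque': array([-0.039,  0.008, -0.001]), 'grasp_force': np.float64(0.0), 'opening': np.float64(0.998)}
scene [[406.2, 0.0, 323.2], [0.0, 406.2, 195.1], [0.0, 0.0, 1.0]] [-0.00716815  0.          0.          0.          0.        ] [[0.805, -0.404, 0.435, 0.173], [-0.593, -0.522, 0.613, -0.359], [-0.021, -0.751, -0.66, 0.625], [0.0, 0.0, 0.0, 1.0]]
nut_holder 0.74 [360. 243.] 1775
rusty_nut 0.75 [299. 277.] 228
rusty_nut 0.63 [335. 156.] 124
rusty_nut 0.56 [360. 233.] 225
side [[397.4, 0.0, 322.3], [0.0, 397.4, 204.9], [0.0, 0.0, 1.0]] [-0.02411119  0.          0.          0.          0.        ] [[-0.96, 0.219, -0.175, 0.716], [0.28, 0.735, -0.617, 0.691], [-0.007, -0.641, -0.767, 0.724], [0.0, 0.0, 0.0, 1.0]]
nut_holder 0.95 [317. 184.] 1220
rusty_nut 0.74 [282. 300.] 258
rusty_nut 0.57 [368. 176.] 146
rusty_nut 0.5 [318. 174.] 150
spare_lever 0.93 [387. 232.] 448
nut_collar 0.79 [318. 178.] 360
{'K': array([[336.6657872 ,   0.        , 323.03961889],
       [  0.        , 336.6657872 , 202.464328  ],
       [  0.        ,   0.        ,   1.        ]]), 'dist': array([-0.01025284,  0.        ,  0.        ,  0.        ,  0.        ]), 'mount': array([[ 1.50937369e-03, -9.58204934e-01, -2.86078705e-01,
         7.20654226e-02],
       [ 9.99998790e-01,  1.33865970e-03,  7.92304811e-04,
        -2.40620007e-04],
       [-3.76228346e-04, -2.86079555e-01,  9.58205796e-01,
        -1.41977266e-01],
       [ 0.00000000e+00,  0.00000000e+00,  0.00000000e+00,
         1.00000000e+00]])}
```

View pics/scene0.png

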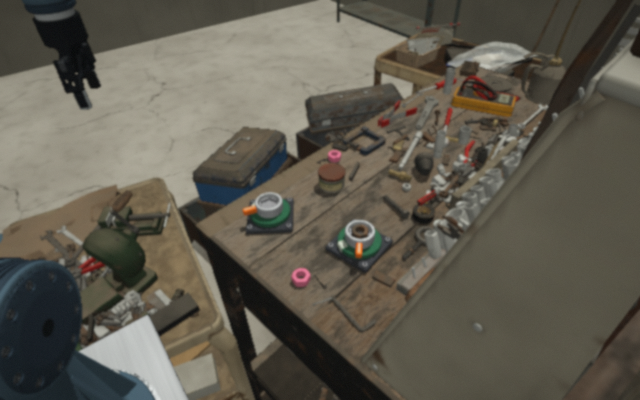

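View pics/side0.png

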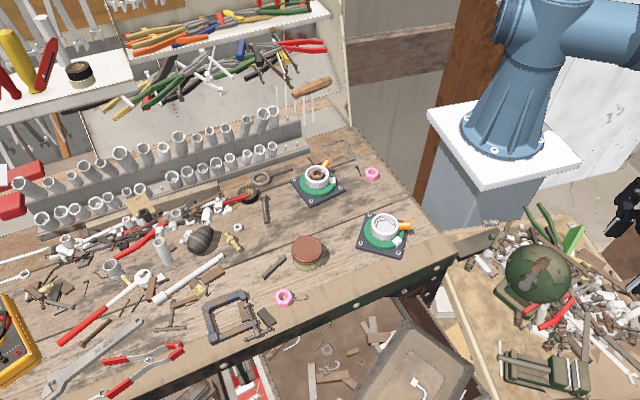

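The scene picture shows the holder with the brown nut at (360,240) and the empty one at (268,210). In the side view these are at (318,180) and (384,230). The pink nuts at (301,277) and (335,156) are look-alikes. I'll take (360,240)/(318,180), because it has a brown nut in the collar. Next I'll confirm that in a crop and measure.

```bash
cat > h.py <<'E'
import cv2,numpy as np
from bench import ctrl
def pts(c,im,d,pose=None):
    p=ctrl.camera_params(c)
    T=pose@p["mount"] if pose is not None else p["cam_to_world"]
    v,u=np.mgrid[:400,:640]
    n=cv2.undistortPoints(np.stack([u,v],-1).reshape(-1,1,2).astype(float),p["K"],p["dist"]).reshape(400,640,2)
    P=np.dstack([n,np.ones((400,640))])*d[...,None]
    return P@T[:3,:3].T+T[:3,3]
def masks(im):
    h=cv2.cvtColor(im,cv2.COLOR_RGB2HSV).astype(int);H,S,V=h[...,0],h[...,1],h[...,2]
    return dict(orange=(H>6)&(H<20)&(S>170)&(V>170),green=(H>60)&(H<95)&(S>90),light=(S<50)&(V>165))
E
python3 - <<'E'
from h import *
cr=[]
for c,b in(("scene",(200,290,225,405)),("side",(140,270,280,425))):
    im,d=ctrl.camera(c);W=pts(c,im,d);m=masks(im)
    cr.append(cv2.resize(im[b[0]:b[1],b[2]:b[3],::-1],(790,290),interpolation=cv2.INTER_CUBIC))
    for n,bb in(("nut",(210,275,325,395) if c=="scene" else (155,210,288,347)),("empty",(185,240,240,300) if c=="scene" else (205,260,355,415))):
        s=np.zeros((400,640),bool);s[bb[0]:bb[1],bb[2]:bb[3]]=1;s&=d>0
        for k in m:
            q=W[s&m[k]]
            if len(q):print(c,n,k,len(q),np.round(np.median(q,0),4),"min",np.round(np.percentile(q,3,0),3),"max",np.round(np.percentile(q,97,0),3))
cv2.imwrite("pics/crop.png",np.vstack(cr))
E
```

```text
scene nut orange 27 [0.5139 0.0118 0.0429] min [0.508 0.007 0.04 ] max [0.526 0.025 0.045]
scene nut green 359 [0.5381 0.0239 0.0226] min [0.506 0.006 0.016] max [0.584 0.085 0.025]
scene nut light 105 [0.5342 0.0458 0.048 ] min [0.507 0.024 0.022] max [0.573 0.074 0.05 ]
scene empty orange 24 [0.4054 0.2397 0.0422] min [0.396 0.237 0.039] max [0.418 0.245 0.045]
scene empty green 385 [0.439  0.2058 0.0218] min [0.407 0.19  0.015] max [0.488 0.236 0.024]
scene empty light 77 [0.4458 0.2275 0.0469] min [0.424 0.208 0.03 ] max [0.475 0.253 0.05 ]
side nut orange 15 [0.5134 0.0231 0.0439] min [0.509 0.016 0.037] max [0.52  0.029 0.047]
side nut green 325 [0.5618 0.0797 0.0253] min [0.511 0.032 0.016] max [0.589 0.094 0.028]
side nut light 645 [0.5497 0.0665 0.0266] min [0.47  0.014 0.   ] max [0.618 0.126 0.053]
side empty orange 42 [0.4097 0.2494 0.0399] min [0.398 0.239 0.013] max [0.42  0.253 0.046]
side empty green 385 [0.4732 0.2564 0.0254] min [0.414 0.204 0.016] max [0.491 0.278 0.028]
side empty light 1457 [0.4449 0.2279 0.0047] min [ 0.365  0.149 -0.   ] max [0.513 0.283 0.052]
```

View pics/crop.png

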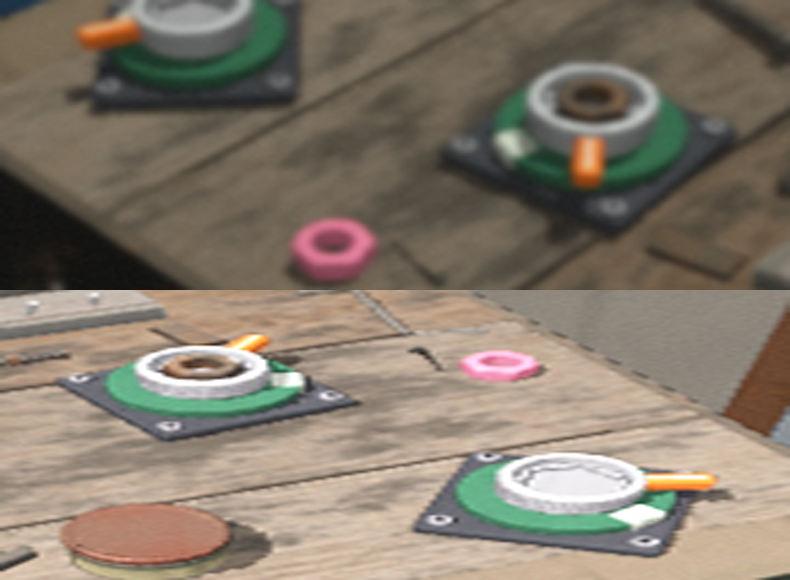

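The crop confirms it: the right holder in the scene view and the upper-left one in the side view hold the brown nut. Its lever is at q of about 0.5 and the white mark is clockwise of it. The axis is near (0.548, 0.05). I'll move above it for a close look.

>>> apply_moves(
  moves=[
    {"jaw": 1,"offset": [-48,-31,0],"rot": [0,0,0]},
    {"jaw": 1,"offset": [-48,-31,0],"rot": [0,0,0]},
    {"jaw": 1,"offset": [-48,-31,0],"rot": [0,0,0]},
    {"jaw": 1,"offset": [-48,-31,0],"rot": [0,0,0]},
    {"jaw": 1,"offset": [-48,-31,0],"rot": [0,0,0]},
  ],
)

```text
time_s: 1.23
eef_pos: [0.3897, 0.2862, 0.2316]
eef_rot: [0.0, 0.206, 0.979, 0.0]
wrist_force: [1.4, 0.1, 0.0]
opening: 1.002
grasp_force: 0.0
```

>>> apply_moves(
  moves=[
    {"jaw": 1,"offset": [-48,-31,0],"rot": [0,0,0]},
    {"jaw": 1,"offset": [-48,-31,0],"rot": [0,0,0]},
    {"jaw": 1,"offset": [-48,-31,0],"rot": [0,0,0]},
    {"jaw": 1,"offset": [-48,-31,0],"rot": [0,0,0]},
    {"jaw": 1,"offset": [-48,-31,0],"rot": [0,0,0]},
  ],
)

```text
time_s: 1.85
eef_pos: [0.547, 0.0473, 0.2316]
eef_rot: [0.0, 0.206, 0.979, 0.0]
wrist_force: [1.3, 1.4, 0.6]
opening: 0.996
grasp_force: 0.0
```

>>> apply_moves(
  moves=[
    {"jaw": 1,"offset": [0,0,0],"rot": [0,0,-10]},
    {"jaw": 1,"offset": [0,0,0],"rot": [0,0,-10]},
    {"jaw": 1,"offset": [0,0,0],"rot": [0,0,-10]},
    {"jaw": 1,"offset": [0,0,0],"rot": [0,0,-10]},
    {"jaw": 1,"offset": [0,0,0],"rot": [0,0,-10]},
  ],
)

```text
time_s: 2.48
eef_pos: [0.5461, 0.0491, 0.2313]
eef_rot: [0.0, -0.23, 0.973, -0.0]
wrist_force: [-0.0, -0.4, -0.3]
opening: 1.0
grasp_force: 0.0
```

>>> apply_moves(
  moves=[
    {"jaw": 1,"offset": [0,0,0],"rot": [0,0,-5]},
    {"jaw": 1,"offset": [0,0,0],"rot": [0,0,0]},
    {"jaw": 1,"offset": [0,0,0],"rot": [0,0,0]},
    {"jaw": 1,"offset": [0,0,0],"rot": [0,0,0]},
    {"jaw": 1,"offset": [0,0,0],"rot": [0,0,0]},
  ],
)

```text
time_s: 3.1
eef_pos: [0.5461, 0.0491, 0.2313]
eef_rot: [0.0, -0.269, 0.963, -0.0]
wrist_force: [-0.1, 0.7, -0.2]
opening: 1.005
grasp_force: 0.0
```

```bash
cat >> h.py <<'E'
from scipy.spatial.transform import Rotation as R
def pose(o):
    T=np.eye(4);T[:3,:3]=R.from_quat(np.roll(o["eef_rot"],-1)).as_matrix();T[:3,3]=o["eef_pos"];return T
def look(name):
    o=ctrl.get_obs();T=pose(o);im,d=ctrl.camera("wrist");W=pts("wrist",im,d,T)
    cv2.imwrite(f"pics/{name}.png",im[:,:,::-1])
    print("t",o["time_s"],"tcp",np.round(o["eef_pos"],4),"yang",np.degrees(np.arctan2(T[1,1],T[0,1])),"xang",np.degrees(np.arctan2(T[1,0],T[0,0])),"z",np.round(T[:3,2],3),"q",np.round(o["q"],2))
    return T,im,d,W
E
python3 - <<'E'
from h import *
T,im,d,W=look("w1");m=masks(im)
near=(np.hypot(W[...,0]-.548,W[...,1]-.05)<.075)&(d>0)
for k in m:
    s=near&m[k]&(W[...,2]>.018);q=W[s]
    if len(q):
        print(k,len(q),np.median(q,0),np.argwhere(s).mean(0))
np.savez("w1.npz",W=W,im=im,d=d)
s=near&(W[...,2]>.046)&(W[...,2]<.053);q=W[s];print("ring/top",len(q),cv2.minEnclosingCircle(q[:,:2].astype(np.float32)))
s=near&(W[...,2]>.020)&(W[...,2]<.027);q=W[s];print("drum",len(q),cv2.minEnclosingCircle(q[:,:2].astype(np.float32)))
E
```

```text
t 3.1 tcp [0.5461 0.0491 0.2313] yang 121.20713175333073 xang -148.79286821397707 z [ 0.  0. -1.] q [-0.13  0.12  1.67  0.    1.35 -2.24]
orange 100 [0.51691502 0.01734157 0.04351435] [136.18 311.9 ]
green 197 [0.56025373 0.07841009 0.0234714 ] [187.31979695 326.44162437]
light 808 [0.54408152 0.05316063 0.04845442] [175.9269802 327.0990099]
ring/top 1396 ((0.5483289361000061, 0.05176215246319771), 0.02924376353621483)
drum 2302 ((0.5480058789253235, 0.051671892404556274), 0.044237662106752396)
```

View pics/w1.png

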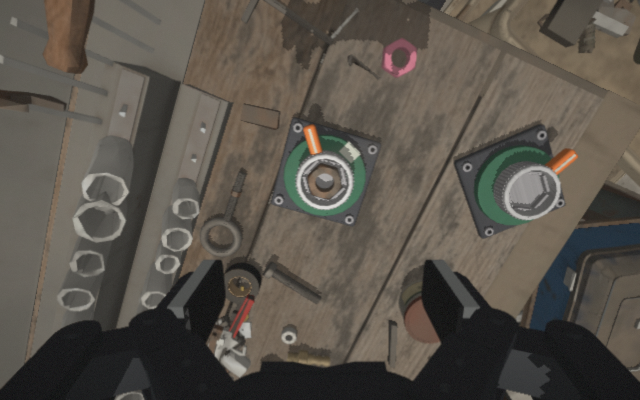

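The wrist view shows the nut holder at (326,182), its lever at (312,138) and the mark at (349,151). The ring (radius 29.2 mm) and drum (radius 44.2 mm) fits match the given sizes, with the axis at (0.5482, 0.0517). Next come the angles.

```bash
python3 - <<'E'
from h import *
f=np.load("w1.npz");W,im,d=f["W"],f["im"],f["d"];m=masks(im);C=np.array([.5482,.0517])
D=W[...,:2]-C;r=np.hypot(*np.moveaxis(D,-1,0));a=np.degrees(np.arctan2(D[...,1],D[...,0]));z=W[...,2]
h=cv2.cvtColor(im,cv2.COLOR_RGB2HSV).astype(int)
s=m["orange"]&(r>.031)&(r<.06)&(d>0);print("lever",s.sum(),a[s].mean(),np.median(a[s]),r[s].max())
s=(r>.034)&(r<.043)&(abs(z-.024)<.004)&(h[...,1]<90)&(h[...,2]>110)&(d>0)
print("mark",s.sum(),a[s].mean(),np.median(a[s]),a[s].min(),a[s].max(), [np.degrees(np.arctan2(*D[s].mean(0)[::-1]))])
s=(r<.07)&(abs(z-.012)<.003)&(d>0);q=D[s]
print("plate",s.sum(),cv2.minAreaRect((q*1000).astype(np.float32)))
b=im[95:235,250:410,::-1];cv2.imwrite("pics/w1c.png",cv2.resize(b,(640,560),interpolation=cv2.INTER_CUBIC))
E
```

```text
lever 99 -133.0183316252927 -135.67890357972033 0.05570567011929732
mark 1010 31.617685556093782 21.606273576876397 -179.96034881609677 179.6947415494374 [np.float64(-3.7310086902208917)]
plate 2432 ((0.22061920166015625, 0.1742095947265625), (99.66790008544922, 99.69998931884766), 15.242127418518066)
```

>>> apply_moves(
  moves=[
    {"jaw": 1,"offset": [-3,1,40],"rot": [0,0,0]},
    {"jaw": 1,"offset": [0,0,40],"rot": [0,0,0]},
    {"jaw": 1,"offset": [0,0,35],"rot": [0,0,0]},
    {"jaw": 1,"offset": [0,0,20],"rot": [0,0,0]},
    {"jaw": 1,"offset": [0,0,0],"rot": [0,0,0]},
  ],
)

```text
time_s: 3.78
eef_pos: [0.5466, 0.0517, 0.0946]
eef_rot: [-0.002, -0.269, 0.963, 0.001]
wrist_force: [0.6, -0.9, 0.2]
opening: 1.0
grasp_force: 0.0
```

```bash
python3 - <<'E'
from h import *
T,im,d,W=look("w2")
z=W[...,2];g=(d>0)&(np.hypot(W[...,0]-.5482,W[...,1]-.0517)<.065)
for lo,hi,n in((.046,.053,"ring"),(.020,.027,"drum")):
    q=W[g&(z>lo)&(z<hi)][:,:2]; print(n,len(q),cv2.minEnclosingCircle(q.astype(np.float32)),np.linalg.inv(T)[:2,:2]@(q.mean(0)-T[:2,3]))
f=np.load("w1.npz");W=f["W"];C=np.array([.5482,.0517])
for u,v in((349,151),(347,153),(351,149)):
    w=W[v,u];print("mark",w,np.degrees(np.arctan2(w[1]-C[1],w[0]-C[0])))
r=np.hypot(W[...,0]-C[0],W[...,1]-C[1]);q=W[(r>.033)&(r<.06)&(W[...,2]>.038)&(f["d"]>0)];m=q.mean(0)
print("lever",len(q),np.degrees(np.arctan2(m[1]-C[1],m[0]-C[0])))
E
```

```text
t 3.775 tcp [0.5466 0.0517 0.0946] yang 121.22001825775985 xang -148.7795355130636 z [-0.004  0.    -1.   ] q [-0.12  0.29  1.78  0.    1.08 -2.24]
ring 3745 ((0.5483849048614502, 0.05172194167971611), 0.02943011187016964) [ 0.00028805 -0.00095341]
drum 4812 ((0.5481882691383362, 0.05234364792704582), 0.04464089870452881) [0.0096774  0.00048409]
mark [0.51200111 0.05905146 0.02496239] 168.5201885813687
mark [0.51488098 0.05849209 0.02424987] 168.47810446231202
mark [0.50927412 0.05986519 0.0238204 ] 168.15326205556374
lever 21185 -151.62400291590342
```

View pics/w2.png

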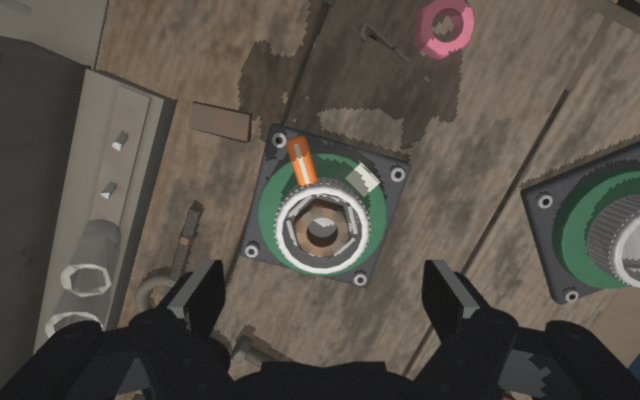

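The nut holder's ring is at (322,230), midway between the fingers, with the lever at (302,160), clear of both fingers, and the mark at (362,178). I'll correct by 1–2 mm, descend and grip.

>>> apply_moves(
  moves=[
    {"jaw": 1,"offset": [-1.5,-1,20],"rot": [0,0,0]},
    {"jaw": 1,"offset": [0,0,20],"rot": [0,0,0]},
    {"jaw": 1,"offset": [0,0,15],"rot": [0,0,0]},
    {"jaw": 1,"offset": [0,0,11],"rot": [0,0,0]},
    {"jaw": 1,"offset": [0,0,4],"rot": [0,0,0]},
  ],
)

```text
time_s: 4.45
eef_pos: [0.5499, 0.0514, 0.0261]
eef_rot: [-0.0, -0.269, 0.963, 0.0]
wrist_force: [-1.0, -0.2, -0.2]
opening: 0.999
grasp_force: 0.0
```

>>> apply_moves(
  moves=[
    {"jaw": 0.72,"offset": [0,0,0],"rot": [0,0,0]},
    {"jaw": 0.6,"offset": [0,0,0],"rot": [0,0,0]},
    {"jaw": 0.6,"offset": [0,0,0],"rot": [0,0,0]},
    {"jaw": 0.6,"offset": [0,0,0],"rot": [0,0,0]},
    {"jaw": 0.6,"offset": [0,0,0],"rot": [0,0,0]},
  ],
)

```text
time_s: 5.08
eef_pos: [0.5496, 0.0526, 0.0275]
eef_rot: [-0.0, -0.269, 0.963, 0.001]
wrist_force: [-4.3, 5.0, 8.7]
opening: 0.657
grasp_force: 62.8
```

```bash
cat >> h.py <<'E'
def lever(W,im,d,C=np.array([.5483,.0518])):
    h=cv2.cvtColor(im,cv2.COLOR_RGB2HSV);D=W[...,:2]-C;r=np.hypot(D[...,0],D[...,1])
    s=(h[...,0]>4)&(h[...,0]<22)&(h[...,1]>150)&(d>0)&(r>.034)&(r<.056)&(W[...,2]>.041)&(W[...,2]<.048)
    q=D[s].mean(0);print("lever",s.sum(),"ang",np.degrees(np.arctan2(q[1],q[0])),"z",W[s][:,2].mean(),"rmax",r[s].max())
E
python3 - <<'E'
from h import *
lever(*look("w3")[:0:-1][::1]) if 0 else None
T,im,d,W=look("w3");lever(W,im,d)
o=ctrl.get_obs();print(o["opening"],o["grasp_force"],o["wrist_force"],o["torque"])
E
```

```text
t 5.075 tcp [0.5496 0.0526 0.0275] yang 121.21676947145714 xang -148.7832685241312 z [-0.001  0.002 -1.   ] q [-0.12  0.4   1.79  0.    0.95 -2.24]
lever 1281 ang -132.77216193720088 z 0.043388219559659616 rmax 0.05596864023804961
0.6558753814049703 62.809068728238344 [-4.53899371  4.86170672  7.21585716] [ 0.88698672  0.83250482 -0.15171956]
```

Gripped at 62.8 N with the opening matching the ring. The lever is at -132.8° (227.2°) and the mark is at 166.6°, so I'll turn it 60.6° clockwise, which is +z on the tool.

>>> apply_moves(
  moves=[
    {"jaw": 0.6,"offset": [0,0,0],"rot": [0,0,6]},
    {"jaw": 0.6,"offset": [0,0,0],"rot": [0,0,8]},
    {"jaw": 0.6,"offset": [0,0,0],"rot": [0,0,8]},
    {"jaw": 0.6,"offset": [0,0,0],"rot": [0,0,8]},
    {"jaw": 0.6,"offset": [0,0,0],"rot": [0,0,8]},
  ],
)

```text
time_s: 5.75
eef_pos: [0.5499, 0.0517, 0.0275]
eef_rot: [-0.0, 0.061, 0.998, 0.0]
wrist_force: [-5.5, 0.3, 7.7]
opening: 0.655
grasp_force: 62.6
```

>>> apply_moves(
  moves=[
    {"jaw": 0.6,"offset": [0,0,0],"rot": [0,0,8]},
    {"jaw": 0.6,"offset": [0,0,0],"rot": [0,0,8]},
    {"jaw": 0.6,"offset": [0,0,0],"rot": [0,0,4]},
    {"jaw": 0.6,"offset": [0,0,0],"rot": [0,0,0]},
    {"jaw": 0.6,"offset": [0,0,0],"rot": [0,0,0]},
  ],
)

```text
time_s: 6.38
eef_pos: [0.5497, 0.0513, 0.0274]
eef_rot: [-0.0, 0.232, 0.973, -0.0]
wrist_force: [-5.9, -2.0, 7.7]
opening: 0.655
grasp_force: 62.8
```

```bash
python3 - <<'E'
from h import *
T,im,d,W=look("w4");lever(W,im,d)
o=ctrl.get_obs();print(o["opening"],o["grasp_force"],o["wrist_force"],o["torque"])
E
```

```text
t 6.375 tcp [0.5497 0.0513 0.0274] yang 63.22315772354409 xang 153.22314210959883 z [-0.001 -0.    -1.   ] q [-0.12  0.4   1.79 -0.    0.95 -1.23]
lever 1290 ang 168.69538409005895 z 0.0433007636083207 rmax 0.055986256518202666
0.6595255884101887 62.82868355512619 [-5.12513801 -2.69241063  7.57907758] [-0.02735281  0.72672504 -0.17202614]
```

View pics/w4.png

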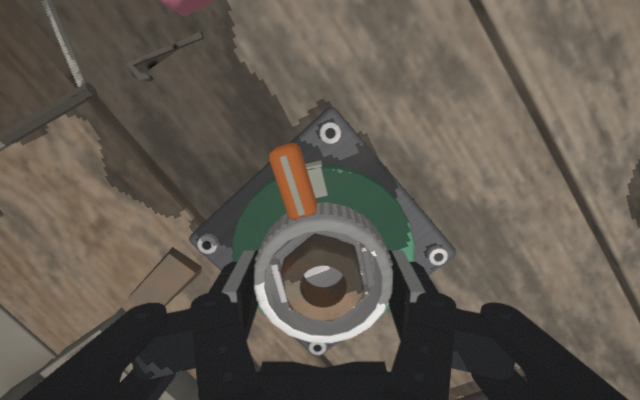

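The lever is at (293,182) and the mark's visible part is at (316,180), so a few degrees remain. The nut is seated. I'll measure the plate and lever together in this same picture.

```bash
python3 - <<'E'
from h import *
T,im,d,W=look("w5")
z=W[...,2];C0=np.array([.5483,.0518]);g=(d>0)&(np.hypot(W[...,0]-C0[0],W[...,1]-C0[1])<.075)
h=cv2.cvtColor(im,cv2.COLOR_RGB2HSV).astype(int)
q=W[g&(z>.0095)&(z<.0145)][:,:2];r=cv2.minAreaRect(((q-C0)*1000).astype(np.float32));print("plate",len(q),r)
C=C0+np.array(r[0])/1000;lever(W,im,d,C);lever(W,im,d,C0)
# lever's axis by PCA on its top
D=W[...,:2]-C;R_=np.hypot(D[...,0],D[...,1])
s=g&(h[...,0]>4)&(h[...,0]<22)&(h[...,1]>150)&(z>.0425)&(z<.0465)&(R_>.032);L=cv2.fitLine((D[s]*1000).astype(np.float32),cv2.DIST_L2,0,.01,.01).ravel()
print("lever axis",L,np.degrees(np.arctan2(L[1],L[0])),"offset",L[2]*L[1]-L[3]*L[0])
s=g&(R_>.032)&(R_<.045)&(abs(z-.024)<.003)&(h[...,1]<70)&(h[...,2]>90);n,lab,st,ce=cv2.connectedComponentsWithStats(s.astype(np.uint8))
for i in range(1,n):
    if st[i,4]>60:
        e=D[lab==i];u=-np.degrees(np.arctan2(e[:,1],-e[:,0]))+180;print("mark?",st[i],u.min(),u.max())
        t=np.radians(166.6);print("lateral mm",np.percentile(e@[-np.sin(t),np.cos(t)]*1000,[1,50,99]))
E
```

```text
t 6.425 tcp [0.5497 0.0512 0.0274] yang 63.21802911381721 xang 153.21801367980873 z [-0.001 -0.    -1.   ] q [-0.12  0.4   1.79 -0.    0.95 -1.23]
plate 7505 ((0.45789337158203125, 0.04892730712890625), (99.7077407836914, 99.52857971191406), 15.199600219726562)
lever 1276 ang 168.9643852235161 z 0.04331406214204973 rmax 0.0559953973636071
lever 1278 ang 168.79771976531683 z 0.04329047931492672 rmax 0.05598017137819264
lever axis [  0.98695326  -0.16100688 -43.71596      8.340739  ] -9.265344 offset -1.1933494
mark? [307 164  21  30 411] 150.4910665969 163.0893426991938
lateral mm [-9.14620379 -6.18053482 -2.93765402]
```

The visible mark edge at -9.1 mm confirms the mark centre at 166.6°. The lever is at about 168.9°, so there are 2.3° left to turn.

>>> apply_moves(
  moves=[
    {"jaw": 0.6,"offset": [0,0,0],"rot": [0,0,2.3]},
    {"jaw": 0.6,"offset": [0,0,0],"rot": [0,0,0]},
    {"jaw": 0.6,"offset": [0,0,0],"rot": [0,0,0]},
    {"jaw": 0.6,"offset": [0,0,0],"rot": [0,0,0]},
    {"jaw": 0.6,"offset": [0,0,0],"rot": [0,0,0]},
  ],
)

```text
time_s: 7.1
eef_pos: [0.5497, 0.0512, 0.0275]
eef_rot: [-0.0, 0.251, 0.968, -0.0]
wrist_force: [-5.6, -1.1, 8.0]
opening: 0.655
grasp_force: 62.8
```

>>> apply_moves(
  moves=[
    {"jaw": 1,"offset": [0,0,0],"rot": [0,0,0]},
    {"jaw": 1,"offset": [0,0,0],"rot": [0,0,0]},
    {"jaw": 1,"offset": [0,0,0],"rot": [0,0,0]},
    {"jaw": 1,"offset": [0,0,0],"rot": [0,0,0]},
    {"jaw": 1,"offset": [0,0,0],"rot": [0,0,0]},
  ],
)

```text
time_s: 7.72
eef_pos: [0.55, 0.0515, 0.0263]
eef_rot: [0.0, 0.251, 0.968, 0.0]
wrist_force: [-0.5, -0.5, 0.6]
opening: 0.997
grasp_force: 0.0
```

>>> apply_moves(
  moves=[
    {"jaw": 1,"offset": [0,0,-10],"rot": [0,0,0]},
    {"jaw": 1,"offset": [0,0,-20],"rot": [0,0,0]},
    {"jaw": 1,"offset": [0,0,-40],"rot": [0,0,0]},
    {"jaw": 1,"offset": [0,0,-30],"rot": [0,0,0]},
    {"jaw": 1,"offset": [0,0,0],"rot": [0,0,0]},
  ],
)

```text
time_s: 8.35
eef_pos: [0.5523, 0.0512, 0.1299]
eef_rot: [0.003, 0.251, 0.968, 0.0]
wrist_force: [0.3, -0.7, -0.3]
opening: 1.001
grasp_force: 0.0
```

```bash
python3 - <<'E'
from h import *
T,im,d,W=look("w6")
z=W[...,2];C0=np.array([.5483,.0518]);g=(d>0)&(np.hypot(W[...,0]-C0[0],W[...,1]-C0[1])<.075)
q=W[g&(z>.0095)&(z<.0145)][:,:2];r=cv2.minAreaRect(((q-C0)*1000).astype(np.float32));print("plate",len(q),r)
lever(W,im,d,C0);lever(W,im,d,C0+np.array(r[0])/1000)
v,u=np.argwhere(g).mean(0).astype(int);print(u,v)
cv2.imwrite("pics/w6c.png",cv2.resize(im[max(v-80,0):v+80,u-100:u+100,::-1],(750,600),interpolation=cv2.INTER_CUBIC))
E
```

```text
t 8.35 tcp [0.5523 0.0512 0.1299] yang 60.942040330849686 xang 150.94116652484047 z [ 0.007 -0.001 -1.   ] q [-0.12  0.24  1.75 -0.    1.14 -1.19]
plate 4106 ((0.5382461547851562, 0.1590423583984375), (99.4102783203125, 99.3599624633789), 15.008505821228027)
lever 396 ang 166.56422224106552 z 0.043406064008162146 rmax 0.055954643879858955
lever 396 ang 166.91524370591785 z 0.043440189946526556 rmax 0.05595860017055355
321 290
```

View pics/w6c.png

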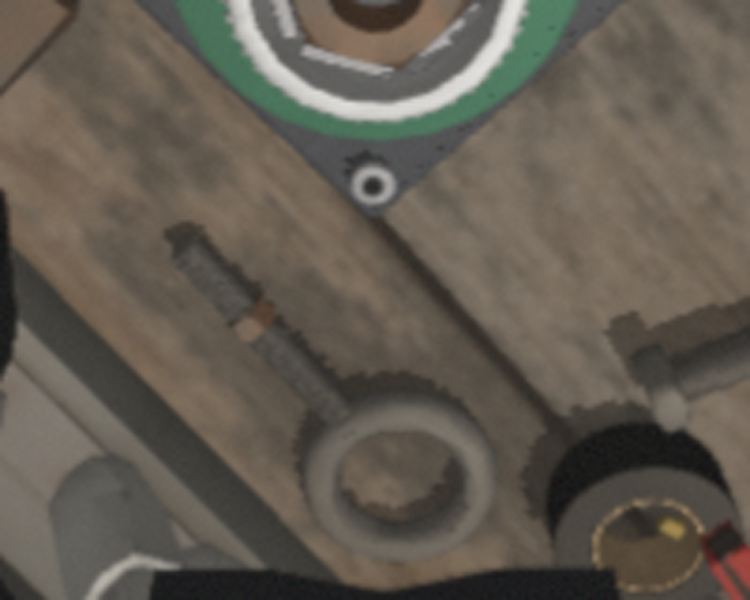

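The crop missed the target because gripper pixels pulled the centre down. It shows only the nest's lower edge, with the nut in it. I'll view the full picture.

View pics/w6.png

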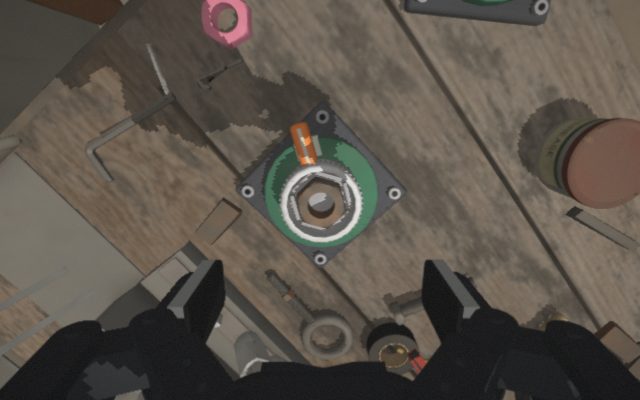

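The nut is seated and the gripper is clear. White shows mostly to the right of the lever, so I'll check the mark's edges on both sides against the lever's edges in 3D.

```bash
python3 - <<'E'
from h import *
T,im,d,W=look("w7")
z=W[...,2];C=np.array([.5487,.0519]);D=(W[...,:2]-C)*1000;t=np.radians(166.4)
rad=D@[np.cos(t),np.sin(t)];lat=D@[-np.sin(t),np.cos(t)]
h=cv2.cvtColor(im,cv2.COLOR_RGB2HSV).astype(int)
o=(h[...,0]>4)&(h[...,0]<22)&(h[...,1]>150)&(z>.041)&(z<.047)&(rad>33)&(rad<57)&(abs(lat)<15)
print("lever lat",np.percentile(lat[o],[1,50,99]))
s=(abs(z-.024)<.003)&(rad>33)&(rad<44)&(abs(lat)<14)&(h[...,1]<80)
print("white lat",s.sum(),np.percentile(lat[s],[1,10,50,90,99]))
gr=(abs(z-.024)<.003)&(rad>33)&(rad<44)&(abs(lat)<18)&(h[...,1]>=110)&(h[...,0]>50)
print("green lat neg side max",lat[gr&(lat<0)].max() ,"pos side min",np.percentile(lat[gr&(lat>0)],[0,2,10]))
cv2.imwrite("pics/w7c.png",cv2.resize(im[100:200,260:385,::-1],(750,600),interpolation=cv2.INTER_CUBIC))
E
```

```text
t 8.4 tcp [0.5509 0.0513 0.1279] yang 60.93745110620798 xang 150.9372393607862 z [ 0.003 -0.    -1.   ] q [-0.12  0.25  1.75 -0.    1.14 -1.19]
lever lat [-4.99105421 -1.09610675  6.36510286]
white lat 184 [-13.61697638 -11.23065277  -6.82339003  11.35645391  13.69393353]Traceback (most recent call last):
  File "<stdin>", line 11, in <module>
    return umr_maximum(a, axis, None, out, keepdims, initial, where)
ValueError: zero-size array to reduction operation maximum which has no identity
```

>>> apply_moves(
  moves=[
    {"jaw": 1,"offset": [0,0,0],"rot": [0,0,0]},
    {"jaw": 1,"offset": [0,0,0],"rot": [0,0,0]},
    {"jaw": 1,"offset": [0,0,0],"rot": [0,0,0]},
    {"jaw": 1,"offset": [0,0,0],"rot": [0,0,0]},
    {"jaw": 1,"offset": [0,0,0],"rot": [0,0,0]},
  ],
)

```text
time_s: 9.07
eef_pos: [0.5499, 0.0514, 0.1262]
eef_rot: [-0.0, 0.251, 0.968, -0.0]
wrist_force: [-0.0, 0.2, 0.6]
opening: 0.995
grasp_force: 0.0
```

```bash
python3 - <<'E'
from h import *
T,im,d,W=look("w8");z=W[...,2]
C0=np.array([.5483,.0518]);g=(d>0)&(np.hypot(W[...,0]-C0[0],W[...,1]-C0[1])<.073)
g[240:]&=False
q=W[g&(z>.0095)&(z<.0145)][:,:2];r=cv2.minAreaRect(((q-C0)*1000).astype(np.float32));print("plate",len(q),r)
C=C0+np.array(r[0])/1000;lever(W,im,d,C);th=np.radians(r[2]+151.37)
q=W[g&(z>.047)&(z<.052)][:,:2];print("ring",cv2.minEnclosingCircle(q.astype(np.float32)))
p=ctrl.camera_params("wrist");M=np.linalg.inv(T@p["mount"])
def proj(rs,lat,zz):
    e=np.array([np.cos(th),np.sin(th)]);n=np.array([-e[1],e[0]])
    P=np.array([[*(C+a*e+b*n),zz] for a,b in((rs[0],-lat),(rs[1],-lat),(rs[1],lat),(rs[0],lat))])
    return cv2.projectPoints(P,cv2.Rodrigues(M[:3,:3])[0],M[:3,3],p["K"],p["dist"])[0].reshape(-1,2)
x0,y0,k=260,90,6
big=cv2.resize(im[y0:y0+100,x0:x0+130,::-1],None,fx=k,fy=k,interpolation=cv2.INTER_CUBIC)
for rs,l,zz,c in(((.029,.057),.006,.0445,(255,0,0)),((.030,.0435),.009,.024,(0,0,0))):
    cv2.polylines(big,[((proj(rs,l,zz)-[x0-.5,y0-.5])*k).astype(np.int32)],True,c,1)
cv2.imwrite("pics/w8c.png",big)
E
```

```text
t 9.075 tcp [0.5499 0.0514 0.1262] yang 60.93388684097853 xang 150.93388566598463 z [-0. -0. -1.] q [-0.12  0.25  1.75 -0.    1.14 -1.19]
plate 3523 ((0.5227813720703125, 0.15911865234375), (99.16405487060547, 99.49812316894531), 14.878595352172852)
lever 400 ang 166.99995609373082 z 0.043424849108090885 rmax 0.055973930733085604
ring ((0.5488103032112122, 0.05198458954691887), 0.028601137921214104)
```

View pics/w8c.png

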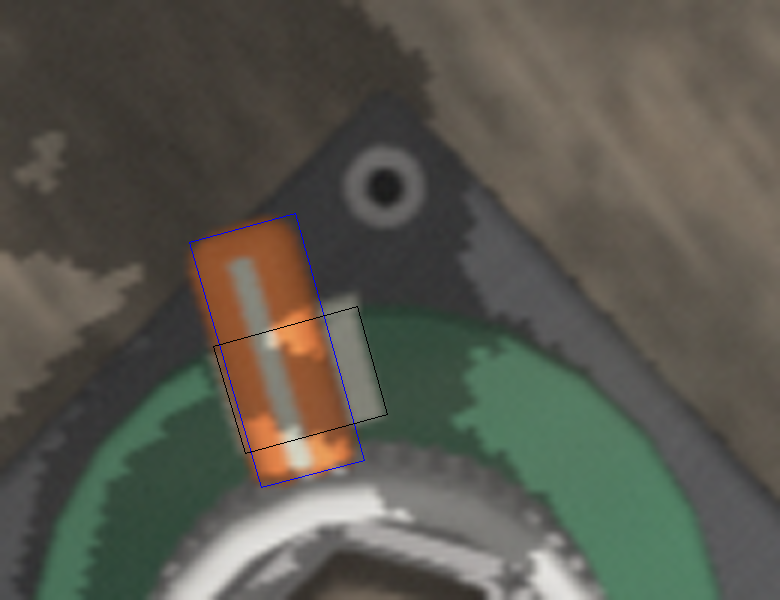

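The predicted outlines (lever blue, mark black) match the picture. The lever is centred on the mark to within about 0.5°, and the uneven white is parallax. The nut is seated and the gripper is clear, so I'm handing in.

```bash
python3 -c "
from bench import ctrl
print(ctrl.hand_in())"
```

```text
the job is handed in; nothing more can be done
None
```

I turned the collar of the holder with the rusty nut clockwise until its lever was centred over the white mark (within about 0.5° by camera) and let go; the nut stayed seated, the arm never went near the empty holder's collar, and the job is handed in, though no verdict came back.

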